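Wipe the silver offcuts off the worn soldering brick

ROBOT

A 6-joint arm with a two-finger parallel gripper is mounted at the origin on the work surface. World frame = base frame: x ahead of the robot, y to its left, z up, the work surface at z = 0. Lengths are in m, angles in rad, forces in N, time in s.
With the tool pointing down it reaches from about 0.35 to 0.775 m from the base axis. Payload 5.5 kg.
Tool frame: the origin (TCP) lies at the very end of the fingers, on their centre line; the grasp point (between the pads) lies 19 mm behind it; z points along the fingers, y is the direction in which the jaws open and shut (so a half turn about z gives the same grasp; the last joint's range is limited). The gripper opens to 85 mm and grips with 20 to 120 N. Pads are 22 mm wide; open, the fingers measure 114 mm over their backs; the gripper's body (76 mm by 85 mm) begins 54 mm behind the grasp point. The pads swing forward as they close: fully open they stand 13 mm farther back than shut.
Start: joints at [-1.244, 0.313, 0.046, 1.304, 0, 1.431], TCP at [0.259, -0.514, 0.201] pointing down, gripper open.
Joint ranges: [-2.76, 2.76], [-0.86, 1.69], [-1.03, 1.26], [-2.2, 2.34], [-1.47, 1.5], [-3.14, 3.14]. Speed limits (rad/s): [2.57, 2.57, 3.14, 3.14, 3.14, 3.14].

INTERFACE

Orientations are given as a unit quaternion [w, x, y, z].
In Python, from workcell import get_state, vision, workorder, silhouettes, tip_of gives the robot as it stands.
- The arm moves only by the shell command python3 -m inch 'ROWS' [FORCE]. ROWS is JSON, a list of rows, each a list of 7 numbers: the shift along the tool's x, y, z in cm, then the turn, a rotation vector about the tool's x, y, z in degrees, then the finger opening in cm, from 0 to 8.54. In form: [[dx, dy, dz, rx, ry, rz, hand], ...]. A call has 1 to 5 rows; each row shifts and turns the commanded pose from where the row before left it, along the tool's axes as they then stand; what a row does not reach is not made up. A row lasts 1/10 s, in which the tool goes at most 50 mm and 8.59 degrees, less where a joint would pass 70% of its speed; a pose out of reach is approached as far as the arm can. A call with a gripper value outside its range is refused whole. The fingers move at their own pace and stop on an object; FORCE is the grip in N (left out, the last holds). Time passes only in rows, so rows that do not move let the fingers close. It gives the time, the measured TCP pose, the force and the opening at its end, in the units of the state.
- get_state(): the state, without advancing time (a new reading comes with each control period).
- vision.read_camera(name): name is "scene" or "top" or "wrist"; returns a dict with "pixels" (480x640x3 uint8, red, green, blue), "depth" (480x640 float32, m along the optical axis (not along the pixel's ray), 0 where there is no reading), "mtx" (3x3 intrinsics, pixels), "T" (4x4, takes a point from camera to world coordinates); the wrist camera has in their place "tool_from_camera" (4x4, takes a point from camera to tool coordinates, whose origin is the TCP and whose axes are the flange's). Camera axes: x right, y up, looking along -z (the intrinsics and any distortion apply to the point x, -y, -z); pixel columns grow to the right and rows downward; lengths in m; the calibration is good to about 2 mm. A picture is of the moment at which its call begins: read the wrist's pose just before it.
- workorder.hand_in(): hands the job in, once; it reports no verdict.
Trained networks look in a picture, given as the dict that the camera call returned (one of the last four; its "shot" number tells which), for a name from the list of things; names that differ only in an ending like _2 or _b are one class to them, and where a whole thing is asked for, a point or a joint stands for the part that bears it (a point fixed in the world has none). Each returns a list of dicts, best first, with "confidence" (0 to 1); they miss things now and then, are a little off and sometimes report something else, mostly with a low value. They report only what shows in the picture. A call takes as long as a camera call. They do not tell look-alikes from the thing itself.
- silhouettes(picture, label): "mask" (480x640 bool, what is visible of it) and "location" ([column, row] in pixels, amid what is visible of it).
- tip_of(picture, label): "location" ([column, row] in pixels: a listed point, or the origin of a listed thing).
The state is a dict: "clock": time; "joint_pos": joint angles; "qvel": joint speeds; "tau": joint torques, N m; "tcp_pos": TCP position; "orientation": TCP orientation; "wrist_force": force on the tool from outside, world axes, zero at the start; "ft_torque": the same for the moment, N m; "finger_gap": finger opening in m.
Only numpy, scipy, OpenCV 4.12 (cv2) and the standard library are available. Lean on these libraries where they do the work, as an engineer would, in place of code of your own. Each camera call takes 0.05 s, during which the arm holds its last target.

TASK

Take the scraper block and, keeping its strip lightly down on the soft soldering brick and following its worn hollow, wipe all five silver offcuts over the end of the brick into the scrap tray. Do not touch the offcuts with the gripper itself, and leave the other things on the bench where they are. Then stand the scraper block upright on the bench again and let go.

Things in the scene. Friction and masses are not known exactly. Their poses are not given: they have to be found in the camera images.
- brick: Dark grey refractory soldering brick, fixed on the bench: 300 mm long (its own y), 114 mm wide (its own x), 38 mm high where it is not worn. Origin at the centre of its underside. Soft: it crumbles if the scraper block is pressed on it with more than 30 N; 3 to 10 N is a good pressure for wiping.
- brick_top (a point): Point over the middle of the brick, 38 mm above the bench. The face is worn, level from side to side: at each end a flat rim, 33 to 38 mm above the bench, then a slope of about 14 degrees, beginning 30 to 70 mm from the end, down to a flat middle 31 mm above the bench. Rim heights and slopes differ between the ends and each time; they must be felt.
- tray: Shallow open aluminium scrap tray, fixed, standing on the bench against one of the two ends of the brick (either end): 100 mm along the brick's length (its own y), 136 mm across (its own x), 16 mm high, walls 2 mm. Origin at the centre of its underside. Its rim lies well below the brick's end rims, so what is pushed over that end falls in.
- block_center (a point): Centre of the scraper block, 30 mm above its underside. Beech body 100 mm long (its own x), 26 mm thick (its own y), 40 mm high: the grip. Under it a steel strip 100 mm long, 8 mm thick, 20 mm high: the scraping edge. 60 mm high in all, 150 to 250 g. It stands upright on its strip on the bench, left or right of the brick, turned up to 35 degrees.
- honeycomb: White ceramic honeycomb soldering block, fixed on the bench against the other end of the brick: 100 mm along the brick, 114 mm across, 13 mm high. Origin at the centre of its underside.
- band: Plain silver ring band, 22 mm across and 8 mm high, lying on the honeycomb block; leave alone. Origin at the centre of its underside.
- jar: Amber jar with a steel cap, 60 mm across, 75 mm high, standing on the bench on the side away from the scraper block; leave alone. Origin at the centre of its underside.
- pliers: Green-handled pliers, about 150 mm long, lying on the bench beyond the brick; leave alone. Origin near the middle, at bench level.
- bench_block: Dark steel bench block, 75 x 75 x 19 mm, on the bench beyond the brick; leave alone. Origin at the centre of its underside.
- chip0_center (a point): Centre of a loose silver offcut: oblong, 24 x 13, 2.5 thick (mm), 10 g, lying flat in the hollow of the brick.
- chip1_center (a point): Centre of a loose silver offcut: nearly square, 18 x 17, 2.5 thick (mm), 10 g, lying flat in the hollow of the brick.
- chip2_center (a point): Centre of a loose silver offcut: round blank, 20 across, 2.5 thick (mm), 10 g, lying flat in the hollow of the brick.
- chip3_center (a point): Centre of a loose silver offcut: L-shaped, 22 x 18, 2.5 thick (mm), 10 g, lying flat in the hollow of the brick.
- chip4_center (a point): Centre of a loose silver offcut: three-cornered, 23 on a side, 2.5 thick (mm), 10 g, lying flat in the hollow of the brick.
Things that resemble listed ones, but are neither listed nor needed, are in the scene too. There is more than one size of the part that bears block_center; the job needs the smallest.

How it is judged:
On the way, in this order (a step that is already met when the one before it is completed fails the run):
1. the scraper block bears on the brick (contact force between block and brick above 0.5 N), for 0.1 s.
2. all five offcuts lie in the scrap tray (x of chip0_center in the frame of tray between -0.068 and 0.068 m and y of chip0_center in the frame of tray between -0.05 and 0.05 m and z of each of chip0_center, chip1_center, chip2_center, chip3_center, chip4_center in the frame of tray below 0.022 m and x of chip1_center in the frame of tray between -0.068 and 0.068 m and y of chip1_center in the frame of tray between -0.05 and 0.05 m and x of chip2_center in the frame of tray between -0.068 and 0.068 m and y of chip2_center in the frame of tray between -0.05 and 0.05 m and x of chip3_center in the frame of tray between -0.068 and 0.068 m and y of chip3_center in the frame of tray between -0.05 and 0.05 m and x of chip4_center in the frame of tray between -0.068 and 0.068 m and y of chip4_center in the frame of tray between -0.05 and 0.05 m), for 0.2 s.
At the end, for the whole second after the job is handed in: The centres of all five offcuts lie within the outline of the scrap tray and no higher than 22 mm above its underside; the scraper block stands upright on the bench (within 0.08 rad, its underside within 4 mm of bench level), released (all of step 2 and height (world z) of block_center between 0.026 and 0.034 m and angle between block_center's own z axis and vertical below 0.08 rad); the robot touches nothing.
It fails at once if the scraper block is pressed on the soft brick with more than 30 N (contact force between block and brick above 30 N).
It fails at once if an offcut is touched by the gripper or arm itself (contact force between any of the fingers, the arm and chip0 above 0.3 N or contact force between any of the fingers, the arm and chip1 above 0.3 N or contact force between any of the fingers, the arm and chip2 above 0.3 N or contact force between any of the fingers, the arm and chip3 above 0.3 N or contact force between any of the fingers, the arm and chip4 above 0.3 N).
It fails at once if a bystander (ring band, jar, pliers or steel bench block) is moved by more than 20 mm (distance of any of band, jar, pliers, bench_block from where it was at the start of the episode above 0.02 m).
It also fails if it takes over 72 s, if anything falls off the work surface, if the arm or the gripper's body presses on something with over 40 N, if the wrist force passes 120 N, or if a joint passes its speed limit or range.

## Working session

There is one attempt and no reset: what is moved stays moved. The work goes in short steps, Python scripts to look and compute and a shell command to move; the robot and the scene stay as the last step left them, time stands still between calls to the robot, and variables do not carry over. Pictures are saved under pics/ and viewed, and the job is handed in when it is done.

```bash
ls; mkdir -p pics
cat > h.py <<'E'
import numpy as np, cv2
from workcell import get_state, vision, workorder, silhouettes, tip_of
from scipy.spatial.transform import Rotation as R
def toolT(s):
    q=s["orientation"]; T=np.eye(4); T[:3,:3]=R.from_quat([q[1],q[2],q[3],q[0]]).as_matrix(); T[:3,3]=s["tcp_pos"]; return T
def shot(name):
    s=get_state(); p=vision.read_camera(name)
    if name=="wrist": p["Tw"]=toolT(s)@np.array(p["tool_from_camera"])
    else: p["Tw"]=np.array(p["T"])
    return p
def save(p,fn,crop=None,scale=1):
    im=cv2.cvtColor(p["pixels"],cv2.COLOR_RGB2BGR)
    if crop: im=im[crop[1]:crop[3],crop[0]:crop[2]]
    im=cv2.resize(im,None,fx=scale,fy=scale,interpolation=cv2.INTER_CUBIC); cv2.imwrite("pics/"+fn,im)
def cloud(p):
    d=p["depth"]; K=np.array(p["mtx"]); v,u=np.mgrid[0:480,0:640]
    X=(u-K[0,2])/K[0,0]*d; Y=-(v-K[1,2])/K[1,1]*d
    P=np.stack([X,Y,-d,np.ones_like(d)],-1)@p["Tw"].T
    P[d==0]=np.nan
    return P[...,:3]
def pix(p,u,v,z):
    K=np.array(p["mtx"]); r=np.array([(u-K[0,2])/K[0,0],-(v-K[1,2])/K[1,1],-1]); r=p["Tw"][:3,:3]@r; o=p["Tw"][:3,3]
    return o+r*(z-o[2])/r[2]
E
python3 - <<'E'
from h import *
s=get_state();print(s)
for n in("top","scene"):
    p=shot(n);save(p,n+"0.png");print(n,[k for k in p],p["Tw"].round(3).tolist())
    for l in["brick","tray","block_center","honeycomb","jar","chip0_center","chip1_center","chip2_center","chip3_center","chip4_center","band","pliers","bench_block"]:
        r=tip_of(p,l); print(l,[(round(x["confidence"],2),[round(float(c)) for c in x["location"]]) for x in r[:5]])
E
```

```text
pics
{'clock': 0.0, 'joint_pos': array([-1.24357880e+00,  3.13994511e-01,  4.49926014e-02,  1.30358984e+00,
       -7.52054473e-06,  1.43123395e+00]), 'qvel': array([-0.00045325,  0.00078008, -0.00054098, -0.0008841 , -0.00031177,
        0.00125227]), 'tau': array([-8.00325670e-04, -4.80630684e+01,  2.98528951e+01,  1.94742030e-02,
       -1.46228958e-04, -5.04622349e-06]), 'tcp_pos': array([ 0.25858635, -0.51295419,  0.20051783]), 'orientation': array([-8.93411544e-04,  9.72887576e-01,  2.31276802e-01, -8.78503839e-05]), 'wrist_force': array([0.27492432, 1.19339536, 0.26821711]), 'ft_torque': array([ 0.01321672,  0.00748679, -0.05620465]), 'finger_gap': 0.08525899627033523}
top ['pixels', 'depth', 'mtx', 'T', 'shot', 'Tw'] [[-0.024, 0.986, -0.162, 0.339], [-1.0, -0.023, 0.004, -0.045], [0.0, 0.162, 0.987, 1.214], [0.0, 0.0, 0.0, 1.0]]
brick [(0.76, [314, 241]), (0.35, [405, 257])]
tray [(0.91, [224, 222])]
block_center [(0.8, [540, 303]), (0.75, [468, 282]), (0.73, [460, 356])]
honeycomb [(0.88, [406, 254])]
jar [(0.56, [115, 280])]
chip0_center [(0.53, [303, 222]), (0.51, [298, 24
[... 231 characters left out ...]
, [229, 136])]
scene ['pixels', 'depth', 'mtx', 'T', 'shot', 'Tw'] [[-0.032, -0.708, 0.705, 1.316], [0.999, -0.03, 0.015, -0.039], [0.01, 0.705, 0.709, 0.829], [0.0, 0.0, 0.0, 1.0]]
brick [(0.77, [325, 253])]
tray [(0.66, [414, 272]), (0.34, [415, 345])]
block_center [(0.86, [189, 213]), (0.83, [214, 172]), (0.64, [137, 190])]
honeycomb [(0.61, [240, 233])]
jar [(0.71, [506, 233])]
chip0_center [(0.52, [329, 255])]
chip1_center [(0.53, [316, 248])]
chip2_center [(0.51, [324, 242])]
chip3_center [(0.71, [505, 231]), (0.3, [323, 255])]
chip4_center [(0.58, [317, 234])]
band [(0.43, [237, 226])]
pliers [(0.66, [294, 343]), (0.38, [504, 233]), (0.23, [331, 255])]
bench_block [(0.72, [414, 341])]
```

View pics/top0.png

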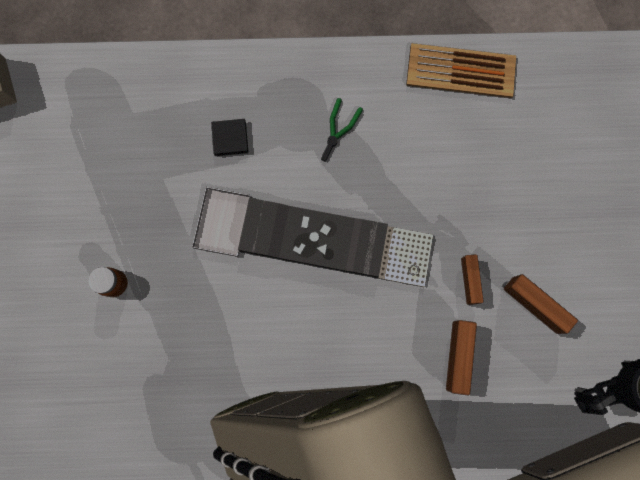

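View pics/scene0.png

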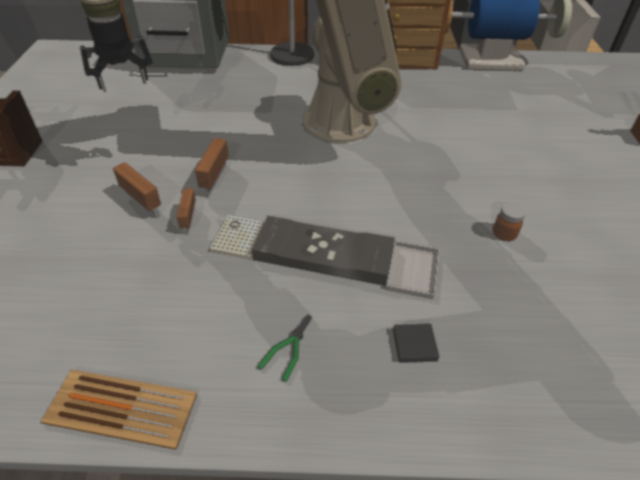

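The top view shows three blocks of scraper type: a small one at (473,280), a long one at (540,303) and another long one at (461,357). The tray is at (222,222), at the brick's left (+y) end. The honeycomb and band are at (408,256), and the chips are around (312,237). By the description I choose the smallest block, at (473,280), and will measure all three.

Run:
```python
from h import *
p=shot("top"); C=cloud(p)
save(p,"crop1.png",(430,220,630,400),4)
def rect(mask,zlo,zhi,name):
    m=mask&(C[...,2]>zlo)&(C[...,2]<zhi); P=C[m]
    r=cv2.minAreaRect((P[:,:2]*1000).astype(np.float32)); print(name,len(P),"z",np.percentile(P[:,2],[5,50,95]).round(4),"rect",np.round(r[0],1),np.round(r[1],1),round(r[2],1))
for r in silhouettes(p,"block_center")[:5]:
    print(r["confidence"],r["location"]); rect(r["mask"],0.045,.1,"block")
for l,a,b in (("brick",.025,.05),("tray",.0,.03),("honeycomb",.005,.03),("jar",.05,.1),("pliers",0.0,.05),("bench_block",.01,.03)):
    for r in silhouettes(p,l)[:1]:
        print(r["confidence"],r["location"]); rect(r["mask"],a,b,l)
for i in range(5):
    for r in tip_of(p,f"chip{i}_center")[:2]: print(i,r["confidence"],pix(p,*r["location"],.033).round(4))
```

```text
0.97 [463.4, 356.6]
block 1632 z [0.0545 0.0843 0.0884] rect [ 294.7 -325.3] [ 38.7 139.6] 80.4
0.87 [541.0, 301.0]
block 1717 z [0.0536 0.084  0.088 ] rect [ 396.  -490.6] [142.7  39.8] 47.5
0.58 [469.6, 281.3]
block 689 z [0.0503 0.0592 0.0634] rect [ 450.6 -362.1] [99.5 28.5] 2.4
0.97 [309.9, 243.4]
brick 7282 z [0.0278 0.0329 0.0386] rect [549.9 -35.8] [300.  115.2] 77.9
0.63 [228.8, 137.8]
tray 1199 z [0.0111 0.0182 0.0223] rect [783.8 144.1] [84.2 75.5] 4.3
0.72 [404.8, 257.8]
honeycomb 2422 z [0.0088 0.0127 0.0168] rect [ 507.2 -232.8] [ 99.2 114.9] 78.1
0.62 [108.9, 278.1]
jar 641 z [0.0531 0.0743 0.0782] rect [463.8 390.4] [53.3 52.9] 75.0
0.8 [338.6, 127.9]
pliers 600 z [0.0048 0.0101 0.0146] rect [794.3 -88.2] [ 63.4 147.6] 58.3
0.96 [230.3, 136.9]
bench_block 1147 z [0.0138 0.0184 0.0223] rect [781.3 143.9] [79.  75.5] 4.5
0 0.42 [ 0.5766 -0.0185  0.033 ]
1 0.46 [ 0.573  -0.0607  0.033 ]
1 0.17 [0.4609 0.375  0.033 ]
2 0.46 [ 0.5507 -0.0306  0.033 ]
3 0.59 [ 0.5324 -0.0086  0.033 ]
4 0.51 [ 0.5286 -0.0615  0.033 ]
```

View pics/crop1.png

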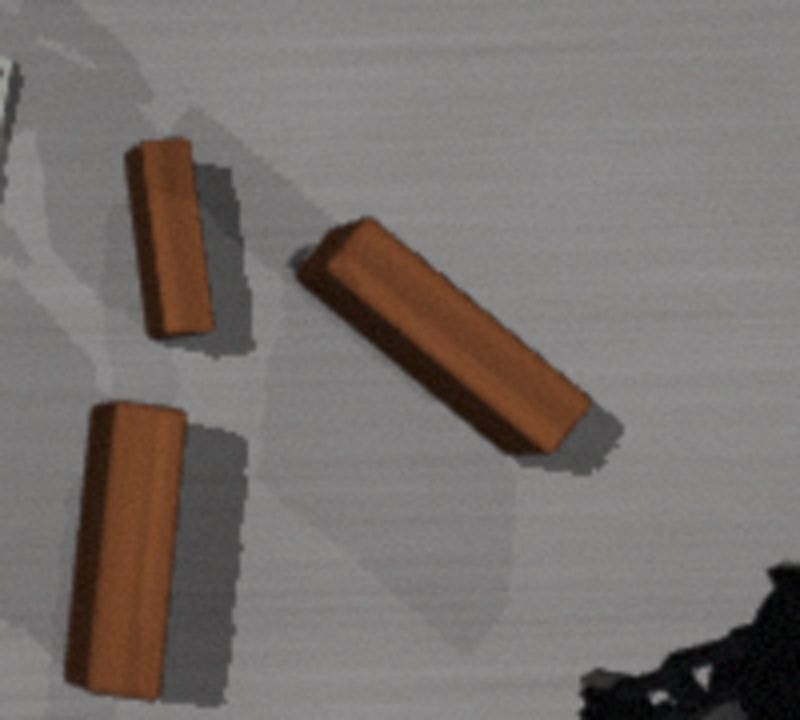

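The crop confirms it. The block at (473,280) measures 99 x 28 mm with its top at about 60 mm. The other two are 140 x 39 mm and 85 mm high, so they are look-alikes. Next I go above the small one.

```bash
cat >> h.py <<'E'
def go(x,y,z,yaw=None):
    """shift in tool axes cm, + turn deg about tool z to reach yaw of tool x"""
    s=get_state();T=toolT(s); d=T[:3,:3].T@(np.array([x,y,z])-T[:3,3])*100
    cy=np.degrees(np.arctan2(T[1,0],T[0,0])); tilt=np.degrees(np.arccos(-T[2,2]))
    print("t",round(s["clock"],2),"tcp",T[:3,3].round(4),"yaw",round(cy,2),"tilt",round(tilt,2),"shift cm",d.round(2),"rz",None if yaw is None else round(-(yaw-cy),1),"j",np.round(s["joint_pos"],2),"F",np.round(s["wrist_force"],1),"gap",round(s["finger_gap"],4))
E
python3 - <<'E'
from h import *
p=shot("wrist"); print(np.array(p["tool_from_camera"]).round(3),p["mtx"])
go(.4506,-.3621,.2,183.5)
E
```

```text
[[ 0.     0.966  0.26   0.068]
 [ 1.    -0.     0.     0.   ]
 [ 0.     0.26  -0.966 -0.172]
 [ 0.     0.     0.     1.   ]] [[357.25666396   0.         313.52516374]
 [  0.         357.25666396 243.01909432]
 [  0.           0.           1.        ]]
t 2.1 tcp [ 0.2588 -0.5135  0.2014] yaw 26.75 tilt 0.01 shift cm [23.94 -4.89  0.14] rz -156.8 j [-1.24  0.31  0.05  1.3   0.    1.43] F [-0.2 -0.1 -0.3] gap 0.0853
```

```bash
python3 -m inch '[[4,-0.8,0,0,0,0,8.5],[4,-0.8,0,0,0,0,8.5],[4,-0.8,0,0,0,0,8.5],[4,-0.8,0,0,0,0,8.5],[4,-0.8,0,0,0,0,8.5]]' 60
python3 -m inch '[[4,-0.8,0,0,0,0,5],[0,0,0,0,0,-8,5],[0,0,0,0,0,-8,5],[0,0,0,0,0,-8,5],[0,0,0,0,0,-8,5]]'
python3 -m inch '[[0,0,0,0,0,-8,5],[0,0,0,0,0,-8,5],[0,0,0,0,0,-8,5],[0,0,0,0,0,-8,5],[0,0,0,0,0,-8,5]]'
python3 -m inch '[[0,0,0,0,0,-8,5],[0,0,0,0,0,-8,5],[0,0,0,0,0,-8,5],[0,0,0,0,0,-8,5],[0,0,0,0,0,-8,5]]'
python3 -m inch '[[0,0,0,0,0,-8,5],[0,0,0,0,0,-8,5],[0,0,0,0,0,-8,5],[0,0,0,0,0,-8,5],[0,0,0,0,0,-8,5]]'
python3 -c "
from h import *
go(.4506,-.3621,.2,183.5)"
```

```text
clock: 2.6
tcp_pos: [0.4205, -0.3868, 0.2016]
orientation: [0.0, 0.973, 0.231, 0.0]
wrist_force: [-1.1, -0.8, -0.5]
finger_gap: 0.0851
clock: 3.1
tcp_pos: [0.4517, -0.3624, 0.2014]
orientation: [0.0, 0.87, 0.493, -0.0]
wrist_force: [0.6, -0.9, 0.3]
finger_gap: 0.0501
clock: 3.6
tcp_pos: [0.4515, -0.3626, 0.2014]
orientation: [0.0, 0.649, 0.761, -0.0]
wrist_force: [0.0, 0.0, -0.2]
finger_gap: 0.0504
clock: 4.1
tcp_pos: [0.4515, -0.3627, 0.2014]
orientation: [0.0, 0.35, 0.937, -0.0]
wrist_force: [-0.4, 0.0, -0.5]
finger_gap: 0.0497
clock: 4.6
tcp_pos: [0.4515, -0.3627, 0.2014]
orientation: [0.0, 0.008, 1.0, -0.0]
wrist_force: [0.3, 0.8, -0.3]
finger_gap: 0.0498
t 4.6 tcp [ 0.4515 -0.3627  0.2014] yaw 179.07 tilt 0.01 shift cm [0.09 0.05 0.14] rz -4.4 j [-0.82  0.32  0.06  1.31 -0.   -0.8 ] F [ 0.3  0.8 -0.3] gap 0.0498
```

Run:
```python
from h import *
p=shot("wrist");save(p,"w1.png");C=cloud(p)
for r in silhouettes(p,"block_center")[:3]:
    m=r["mask"]
    for lo,hi in((.052,.068),(.003,.07)):
        q=m&(C[...,2]>lo)&(C[...,2]<hi);P=C[q]
        if len(P)<50: continue
        rr=cv2.minAreaRect((P[:,:2]*1000).astype(np.float32)); print(r["confidence"],r["location"],len(P),np.percentile(P[:,2],[2,50,98]).round(4),rr)
        v,u=np.nonzero(q); c=P[:,:2]-P[:,:2].mean(0); w,V=np.linalg.eigh(c.T@c); print(P.mean(0).round(4),np.degrees(np.arctan2(*V[::-1,1])))
for r in tip_of(p,"block_center")[:3]: print(r["confidence"],r["location"],pix(p,*r["location"],.03))
```

```text
0.96 [350.1, 58.9] 72 [0.0524 0.0599 0.0674] ((327.22528076171875, -346.0938720703125), (93.78965759277344, 29.64730453491211), 11.375450134277344)
[ 0.3618 -0.3397  0.0598] -171.52374022463246
0.96 [350.1, 58.9] 156 [0.0189 0.0531 0.0696] ((322.66607666015625, -345.730712890625), (101.74757385253906, 30.16876220703125), 9.67263412475586)
[ 0.3622 -0.3401  0.0507] -171.57658208726107
0.95 [152.8, 156.3] 826 [0.0524 0.0602 0.0676] ((388.7530517578125, -477.1576843261719), (143.45013427734375, 29.121448516845703), 35.7499885559082)
[ 0.3868 -0.4781  0.0602] 45.89321335715946
0.95 [152.8, 156.3] 1779 [0.0329 0.053  0.0693] ((388.98394775390625, -477.04412841796875), (143.71087646484375, 30.23357391357422), 35.27299880981445)
[ 0.3871 -0.4781  0.0522] 45.597900915205905
0.57 [313.2, 217.3] 3107 [0.0573 0.0596 0.0611] ((453.8930969238281, -362.12188720703125), (100.48519134521484, 26.014999389648438), 3.4363741874694824)
[ 0.451  -0.3623  0.0595] -176.51013164045037
0.57 [313.2, 217.3] 3153 [0.0562 0.0596 0.0611] ((453.88116455078125, -362.12261962890625), (100.5091323852539, 26.014999389648438), 3.436373710632324)
[ 0.4503 -0.3623  0.0592] -176.5479770522149
0.97 [311.3, 216.5] [ 0.45340466 -0.36407291  0.03      ]
0.6 [432.7, 260.1] [ 0.50004597 -0.24235777  0.03      ]
0.59 [167.3, 159.2] [ 0.39674701 -0.4979764   0.03      ]
```

View pics/w1.png

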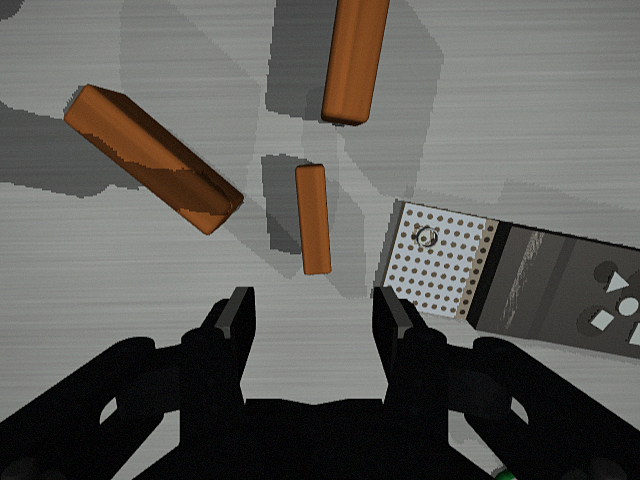

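The wrist image shows the small block upright between the fingers at (313,217), with the long blocks at (355,60) and (150,155), both clear of the fingers. Its centre is (0.4537,-0.3622) and its axis is at 3.45°.

```bash
python3 -m inch '[[0,0,0,0,0,-4.4,5.2],[-0.22,0.05,4,0,0,0,5.2],[0,0,4,0,0,0,5.2],[0,0,4,0,0,0,5.2],[0,0,2,0,0,0,5.2]]'
python3 -c "
from h import *
go(.4537,-.3622,.027,183.45)"
```

```text
clock: 5.25
tcp_pos: [0.452, -0.3603, 0.0578]
orientation: [-0.002, -0.026, 1.0, 0.002]
wrist_force: [-0.5, 0.1, -0.2]
finger_gap: 0.052
t 5.25 tcp [ 0.452  -0.3603  0.0578] yaw -177.06 tilt 0.27 shift cm [-0.17 -0.21  3.08] rz -360.5 j [-0.81  0.4  -0.19  0.99 -0.   -0.86] F [-0.5  0.1 -0.2] gap 0.052
```

```bash
python3 -m inch '[[0,0,0,0,0,0,5.2],[0,0,0,0,0,0,5.2]]'
python3 -c "
from h import *
go(.4537,-.3622,.027,183.45)"
```

```text
clock: 5.45
tcp_pos: [0.4538, -0.3621, 0.0618]
orientation: [-0.0, -0.027, 1.0, 0.0]
wrist_force: [-0.4, 0.9, 1.2]
finger_gap: 0.0521
t 5.45 tcp [ 0.4538 -0.3621  0.0618] yaw -176.95 tilt 0.01 shift cm [ 0.01 -0.01  3.48] rz -360.4 j [-0.81  0.4  -0.18  0.99  0.   -0.86] F [-0.4  0.9  1.2] gap 0.0521
```

```bash
python3 -m inch '[[0,0,1.7,0,0,-0.4,5.2],[0,0,1.2,0,0,0,5.2],[0,0,0.5,0,0,0,5.2],[0,0,0,0,0,0,5.2],[0,0,0,0,0,0,2]]' 60
python3 -m inch '[[0,0,0,0,0,0,2],[0,0,0,0,0,0,2],[0,0,0,0,0,0,2],[0,0,0,0,0,0,2]]'
python3 -c "
from h import *
go(.4537,-.3622,.027,183.45)"
```

```text
clock: 5.95
tcp_pos: [0.454, -0.3624, 0.0281]
orientation: [0.0, -0.031, 1.0, -0.0]
wrist_force: [0.1, -0.5, 0.8]
finger_gap: 0.0389
clock: 6.35
tcp_pos: [0.4542, -0.3627, 0.0285]
orientation: [0.001, -0.031, 1.0, -0.001]
wrist_force: [-0.8, 0.5, 5.9]
finger_gap: 0.0218
t 6.35 tcp [ 0.4542 -0.3627  0.0285] yaw -176.46 tilt 0.12 shift cm [0.04 0.05 0.15] rz -359.9 j [-0.81  0.43 -0.22  0.91 -0.   -0.87] F [-0.8  0.5  5.9] gap 0.0218
```

```bash
python3 -m inch '[[0,0,-1,0,0,0,2],[0,0,-3,0,0,0,2],[0,0,-3,0,0,0,2],[0,0,-3,0,0,0,2],[0,0,0,0,0,0,2]]'
python3 -m inch '[[0,0,0,0,0,0,2],[0,0,0,0,0,0,2]]'
python3 - <<'E'
from h import *
p=shot("wrist");save(p,"w2.png")
p=shot("scene");save(p,"s2.png",(120,60,440,300),2.5)
go(.5499,-.0358,.12,167.9)
E
```

```text
clock: 6.85
tcp_pos: [0.4557, -0.3641, 0.1322]
orientation: [0.003, -0.031, 1.0, -0.003]
wrist_force: [1.0, -0.8, -1.2]
finger_gap: 0.0215
clock: 7.05
tcp_pos: [0.4529, -0.3612, 0.126]
orientation: [-0.001, -0.031, 1.0, 0.001]
wrist_force: [-0.9, 0.9, -2.9]
finger_gap: 0.0216
t 7.15 tcp [ 0.4528 -0.3611  0.1257] yaw -176.46 tilt 0.18 shift cm [-11.71  31.87   0.62] rz -344.4 j [-0.81  0.36 -0.08  1.14 -0.   -0.87] F [ 0.4 -0.1 -2.1] gap 0.0216
```

View pics/w2.png

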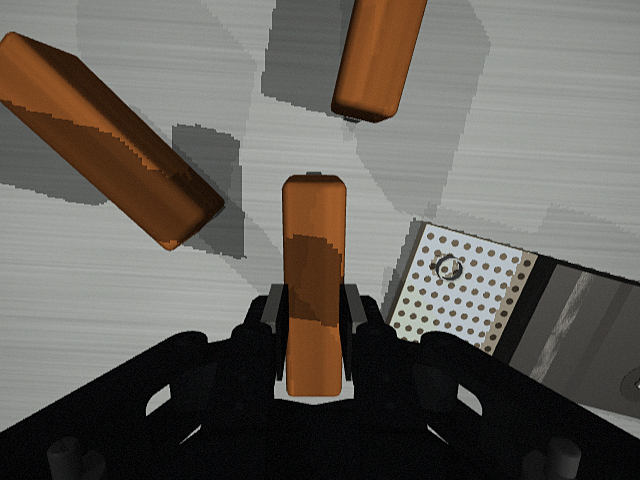

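View pics/s2.png

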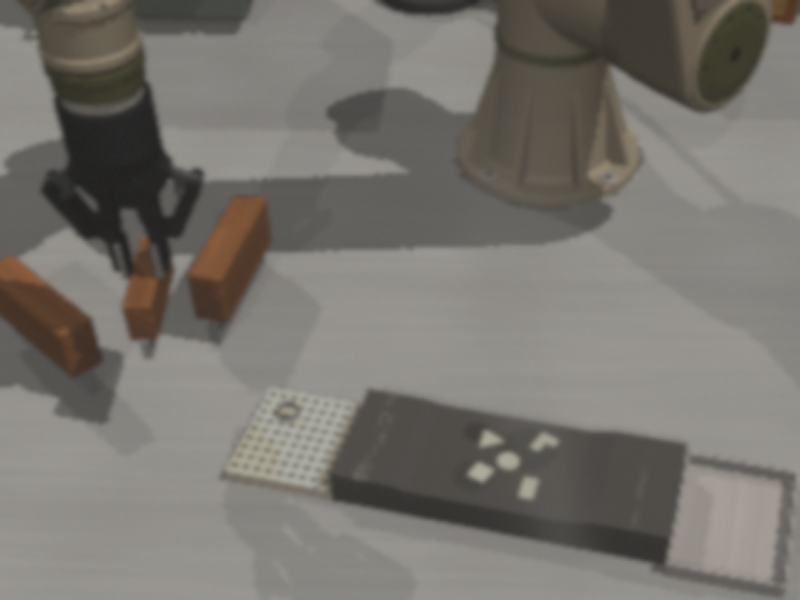

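Block is held square between the pads in the wrist image at (313,285), about 2.2 N of weight. In the scene crop the brick, the chips at about (510,460) and the tray are undisturbed. Next I go over the honeycomb end of the hollow.

Run:
```python
from h import *
go(.5374,-.0945,.14,167.95)
p=shot("top"); C=cloud(p)
c=np.array([.5499,-.0358]); a=np.radians(77.95); e=np.array([np.cos(a),np.sin(a)]); n=np.array([e[1],-e[0]])
D=C[...,:2]-c; A=D@e; N=D@n
m=(abs(N)<.05)
for lo in range(-150,150,8):
    q=m&(A>lo/1000)&(A<(lo+8)/1000); z=C[q][:,2]; print(lo+4, len(z), (np.median(z)*1000).round(1),(np.mean(z)*1000).round(1))
for z in [0.012]:
  q=(A>.14)&(A<.27)&(abs(N)<.09)&(C[...,2]>.009)&(C[...,2]<.022); print("tray wall A",np.percentile(A[q],[1,99]),"N",np.percentile(N[q],[1,99]))
```

```text
t 7.15 tcp [ 0.4528 -0.3611  0.1257] yaw -176.46 tilt 0.18 shift cm [-10.09  26.09  -1.39] rz -344.4 j [-0.81  0.36 -0.08  1.14 -0.   -0.87] F [ 0.4 -0.1 -2.1] gap 0.0216
-146 176 34.6 34.4
-138 179 34.5 34.4
-130 180 34.5 34.4
-122 180 34.6 34.6
-114 179 34.5 34.5
-106 179 34.5 34.6
-98 174 34.3 34.3
-90 181 33.1 33.2
-82 176 31.4 31.1
-74 181 30.5 30.7
-66 178 31.0 31.0
-58 176 30.5 30.7
-50 175 30.6 30.8
-42 176 31.1 30.9
-34 177 30.8 30.9
-26 175 31.5 31.6
-18 175 31.4 31.5
-10 179 31.2 31.4
-2 176 30.9 31.1
6 176 31.2 31.3
14 177 31.6 31.5
22 176 31.9 31.7
30 174 31.3 31.4
38 178 30.9 31.0
46 172 30.7 30.8
54 176 30.4 30.6
62 178 30.9 31.0
70 181 32.8 32.7
78 179 34.7 34.7
86 180 36.2 36.3
94 175 36.3 36.4
102 180 36.6 36.7
110 171 36.4 36.5
118 179 36.6 36.5
126 179 36.4 36.7
134 179 36.8 36.9
142 176 36.4 36.4
150 82 36.4 36.2
tray wall A [0.14808804 0.25115702] N [-0.06760664  0.06848718]
```

The depth profile along the brick shows the hollow at 31 mm from a=-75 to +63. A slope runs from about 64 to 86, then the tray-side rim is at about 36.5 mm out to a=150.

```bash
python3 -m inch '[[-1.7,4.35,-0.2,0,0,0,2],[-1.7,4.35,-0.3,0,0,0,2],[-1.7,4.35,-0.3,0,0,0,2],[-1.7,4.35,-0.3,0,0,0,2],[-1.7,4.35,-0.3,0,0,0,2]]'
python3 -m inch '[[-1.6,4.34,0,0,0,0,2],[0,0,0,0,0,8,2],[0,0,0,0,0,7.6,2],[0,0,0,0,0,0,2],[0,0,0,0,0,0,2]]'
python3 - <<'E'
from h import *
go(.5374,-.0945,.14,167.95)
p=shot("wrist");save(p,"w3.png");C=cloud(p)
c=np.array([.5499,-.0358]); a=np.radians(77.95); e=np.array([np.cos(a),np.sin(a)]); n=np.array([e[1],-e[0]])
for i in range(5):
    for r in tip_of(p,f"chip{i}_center")[:2]:
        P=pix(p,*r["location"],.033); d=P[:2]-c; print(i,round(r["confidence"],2),np.round(r["location"]),"a",(d@e*1000).round(1),"n",(d@n*1000).round(1))
q=(C[...,2]>.027)&(C[...,2]<.045); D=C[...,:2]-c; A=D@e;N=D@n
for lo in range(-50,155,8):
    k=q&(A>lo/1000)&(A<(lo+8)/1000)&(abs(N)<.055)
    if k.sum()>30: print(lo+4,k.sum(),(np.median(C[k][:,2])*1000).round(1), (N[k].min()*1000).round(),(N[k].max()*1000).round())
E
```

```text
clock: 7.7
tcp_pos: [0.5248, -0.1378, 0.1407]
orientation: [-0.001, -0.031, 1.0, 0.0]
wrist_force: [1.4, -0.8, -1.7]
finger_gap: 0.0219
clock: 8.2
tcp_pos: [0.538, -0.0953, 0.1408]
orientation: [-0.001, 0.104, 0.995, 0.0]
wrist_force: [-0.0, -0.3, -1.5]
finger_gap: 0.0219
t 8.2 tcp [ 0.538  -0.0953  0.1408] yaw 168.12 tilt 0.06 shift cm [0.07 0.07 0.08] rz 0.2 j [-0.32  0.28 -0.14  1.14 -0.   -0.11] F [-0.  -0.3 -1.5] gap 0.0219
0 0.6 [414. 263.] a 23.0 n 28.5
1 0.56 [359. 256.] a -22.5 n 23.3
2 0.93 [388. 230.] a -0.1 n 1.2
3 0.93 [421. 198.] a 24.9 n -25.0
4 0.87 [359. 203.] a -24.0 n -20.4
-46 163 30.6 -54.0 -42.0
-38 233 30.8 -54.0 6.0
-30 1270 31.1 -54.0 49.0
-22 1284 31.3 -54.0 55.0
-14 1297 31.0 -54.0 55.0
-6 1314 31.0 -54.0 55.0
2 1294 31.1 -54.0 55.0
10 1304 31.0 -54.0 55.0
18 1350 31.3 -54.0 55.0
26 1296 31.5 -54.0 55.0
34 1263 31.0 -54.0 55.0
42 1310 30.8 -54.0 55.0
50 1294 30.8 -54.0 55.0
58 1303 30.8 -54.0 55.0
66 1441 31.5 -54.0 55.0
74 1483 33.5 -54.0 55.0
82 1532 35.5 -54.0 55.0
90 1360 36.6 -54.0 55.0
98 1357 36.6 -54.0 55.0
106 1351 36.6 -54.0 55.0
114 1333 36.7 -54.0 55.0
122 1338 36.6 -54.0 55.0
130 1359 36.7 -54.0 55.0
138 1328 36.6 -54.0 55.0
146 1346 36.6 -54.0 55.0
154 144 36.2 -54.0 55.0
```

View pics/w3.png

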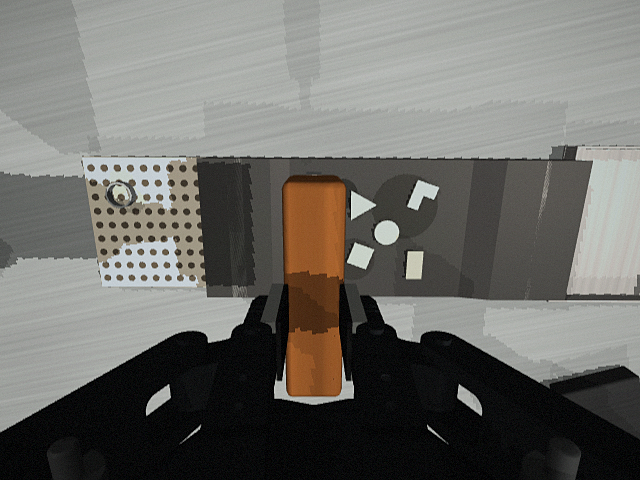

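The view agrees. The chips are at a=-36..+37 mm and within ±38 mm laterally, so the 100 mm block covers them. The block sits at a=-61, behind them. Lowering.

```bash
python3 -m inch '[[0.05,0,3,0,0,0.2,2],[0,0,3,0,0,0,2],[0,0,1.5,0,0,0,2],[0,0,0.4,0,0,0,2],[0,0,0,0,0,0,2]]'
python3 -m inch '[[0,0,0,0,0,0,2],[0,0,0,0,0,0,2]]'
```

```text
clock: 9.0
tcp_pos: [0.5375, -0.0954, 0.0621]
orientation: [-0.001, 0.107, 0.994, 0.0]
wrist_force: [1.2, -0.0, -2.4]
finger_gap: 0.0222
clock: 9.2
tcp_pos: [0.5389, -0.0957, 0.0637]
orientation: [0.001, 0.107, 0.994, -0.0]
wrist_force: [-0.3, -1.1, -1.9]
finger_gap: 0.0215
```

```bash
for i in 1 2 3; do python3 - <<'E'
from h import *
go(.5374,-.0945,.0595,167.95)
E
done
```

```text
t 9.2 tcp [ 0.5389 -0.0957  0.0637] yaw 167.75 tilt 0.14 shift cm [0.18 0.09 0.42] rz -0.2 j [-0.32  0.34 -0.27  0.96 -0.   -0.11] F [-0.3 -1.1 -1.9] gap 0.0215
t 9.2 tcp [ 0.5389 -0.0957  0.0637] yaw 167.75 tilt 0.14 shift cm [0.18 0.09 0.42] rz -0.2 j [-0.32  0.34 -0.27  0.96 -0.   -0.11] F [-0.3 -1.1 -1.9] gap 0.0215
t 9.2 tcp [ 0.5389 -0.0957  0.0637] yaw 167.75 tilt 0.14 shift cm [0.18 0.09 0.42] rz -0.2 j [-0.32  0.34 -0.27  0.96 -0.   -0.11] F [-0.3 -1.1 -1.9] gap 0.0215
```

```bash
python3 -m inch '[[0.1,0,0,0,0,0,2],[0,0,0,0,0,0,2],[0,0,0,0,0,0,2]]'; python3 -m inch '[[0,0,0.1,0,0,0,2],[0,0,0,0,0,0,2]]';python3 -m inch '[[0,0,0.05,0,0,0,2],[0,0,0,0,0,0,2]]'; python3 -m inch '[[0,0,0.05,0,0,0,2],[0,0,0,0,0,0,2]]'
```

```text
clock: 9.5
tcp_pos: [0.537, -0.0951, 0.0628]
orientation: [0.0, 0.107, 0.994, -0.0]
wrist_force: [0.7, 0.1, -1.8]
finger_gap: 0.0217
clock: 9.7
tcp_pos: [0.5368, -0.095, 0.0613]
orientation: [-0.0, 0.107, 0.994, -0.0]
wrist_force: [0.4, 0.1, -2.2]
finger_gap: 0.0219
clock: 9.9
tcp_pos: [0.5368, -0.0951, 0.0608]
orientation: [-0.0, 0.107, 0.994, -0.0]
wrist_force: [0.2, 0.5, -1.7]
finger_gap: 0.022
clock: 10.1
tcp_pos: [0.5368, -0.0951, 0.0603]
orientation: [-0.0, 0.107, 0.994, -0.0]
wrist_force: [-0.3, -0.0, -1.0]
finger_gap: 0.0216
```

```bash
python3 -m inch '[[0,0,0.04,0,0,0,2],[0,0,0,0,0,0,2]]'; python3 -m inch '[[0,0,0.04,0,0,0,2],[0,0,0,0,0,0,2]]'
```

```text
clock: 10.3
tcp_pos: [0.5368, -0.0951, 0.0599]
orientation: [-0.0, 0.107, 0.994, -0.0]
wrist_force: [0.3, -0.2, -1.6]
finger_gap: 0.0219
clock: 10.5
tcp_pos: [0.5369, -0.0951, 0.0597]
orientation: [0.0, 0.107, 0.994, -0.0]
wrist_force: [0.1, -0.4, -1.1]
finger_gap: 0.022
```

```bash
python3 -m inch '[[0,0,0.04,0,0,0,2],[0,0,0,0,0,0,2]]'; python3 -m inch '[[0,0,0.04,0,0,0,2],[0,0,0,0,0,0,2]]'
```

```text
clock: 10.7
tcp_pos: [0.537, -0.0952, 0.0596]
orientation: [0.0, 0.107, 0.994, -0.0]
wrist_force: [0.3, 0.4, 3.3]
finger_gap: 0.0217
clock: 10.9
tcp_pos: [0.537, -0.0952, 0.0596]
orientation: [0.0, 0.107, 0.994, -0.0]
wrist_force: [-2.3, 0.5, 6.4]
finger_gap: 0.0216
```

Contact: about 8 N at TCP z=0.0596, which matches the 31 mm hollow, and the stiffness is about 10 N/mm. Wiping along tool +y.

```bash
python3 -m inch '[[0,0.5,0,0,0,0,2],[0,0.8,0,0,0,0,2],[0,0.8,0,0,0,0,2],[0,0.5,0,0,0,0,2]]'
```

```text
clock: 11.3
tcp_pos: [0.5436, -0.0699, 0.0596]
orientation: [0.001, 0.107, 0.994, -0.001]
wrist_force: [-1.4, -4.1, 5.7]
finger_gap: 0.0213
```

```bash
python3 -m inch '[[0,0.6,0,0,0,0,2],[0,0.8,0,0,0,0,2],[0,0.8,0,0,0,0,2],[0,0.8,0,0,0,0,2],[0,0.4,0,0,0,0,2]]'
python3 - <<'E'
from h import *
p=shot("wrist");save(p,"w4.png");go(.5374,-.0945,.0595,167.95)
E
```

```text
clock: 11.8
tcp_pos: [0.5508, -0.0365, 0.0597]
orientation: [0.001, 0.107, 0.994, -0.001]
wrist_force: [-1.7, -4.2, 5.9]
finger_gap: 0.022
t 11.85 tcp [ 0.5508 -0.036   0.0596] yaw 167.79 tilt 0.15 shift cm [ 0.07 -6.    0.02] rz -0.2 j [-0.21  0.35 -0.26  0.96 -0.    0.  ] F [-0.3 -2.7  5.6] gap 0.0218
```

View pics/w4.png

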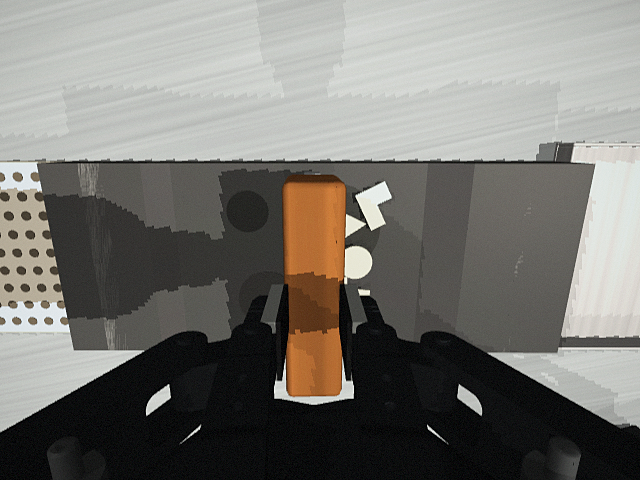

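All visible chips (L at (372,205), triangle at (355,225), round at (358,262)) lie ahead of the strip, and nothing is behind it. Continuing to the slope.

```bash
python3 -m inch '[[0,0.6,0,0,0,0,2],[0,0.8,0,0,0,0,2],[0,0.8,0,0,0,0,2],[0,0.8,0,0,0,0,2],[0,0.4,0,0,0,0,2]]'
python3 -m inch '[[0,0.5,0,0,0,0,2],[0,0.7,0,0,0,0,2],[0,0.5,0,0,0,0,2],[0,0.2,0,0,0,0,2]]'
python3 - <<'E'
from h import *
p=shot("wrist");save(p,"w5.png");go(.5374,-.0945,.0595,167.95)
c=np.array([.5499,-.0358]); a=np.radians(77.95); e=np.array([np.cos(a),np.sin(a)]);n=np.array([e[1],-e[0]])
d=get_state()["tcp_pos"][:2]-c; print(d@e,d@n)
E
```

```text
clock: 12.35
tcp_pos: [0.5579, -0.0032, 0.0597]
orientation: [0.001, 0.107, 0.994, -0.001]
wrist_force: [-0.6, -3.9, 7.0]
finger_gap: 0.0223
clock: 12.75
tcp_pos: [0.5618, 0.0152, 0.0596]
orientation: [0.001, 0.107, 0.994, -0.001]
wrist_force: [-0.5, -3.6, 6.5]
finger_gap: 0.0219
t 12.8 tcp [0.5618 0.0154 0.0596] yaw 167.77 tilt 0.15 shift cm [  0.06 -11.26   0.03] rz -0.2 j [-0.11  0.37 -0.24  0.97 -0.    0.1 ] F [-0.4 -3.6  6.3] gap 0.0219
0.05255446501246858 0.000976046993879123
```

View pics/w5.png

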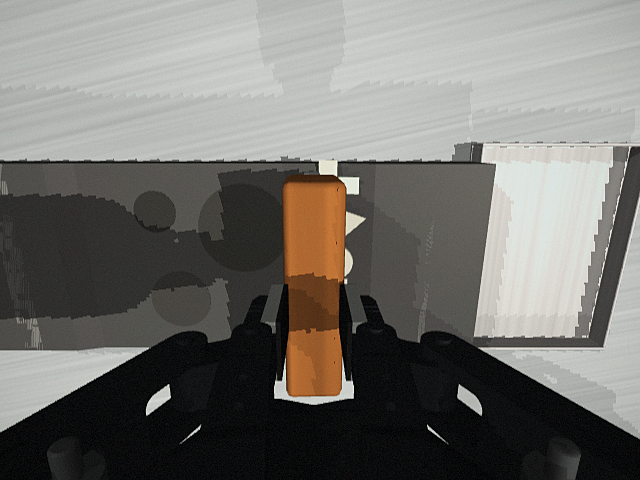

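The L chip, at (330,168) to (350,185), is slipping round the robot-side end of the strip, close to the brick's edge. The others, triangle at (355,220) and round at (350,262), are ahead. I stop here, lift and look before mending this.

```bash
python3 -m inch '[[0,0,-0.3,0,0,0,2],[0,0,-1,0,0,0,2],[0,-2,-2,0,0,0,2],[0,-3,-3,0,0,0,2],[0,0,0,0,0,0,2]]';  python3 -m inch '[[0,0,0,0,0,0,2],[0,0,0,0,0,0,2]]'
cat >> h.py <<'E'
c0=np.array([.5499,-.0358]); aa=np.radians(77.95); e=np.array([np.cos(aa),np.sin(aa)]);n=np.array([e[1],-e[0]])
def an(P): d=np.asarray(P)[:2]-c0; return (d@e*1000).round(1),(d@n*1000).round(1)
def tcpz(a,nn): return c0+a*e/1000+nn*n/1000
E
python3 - <<'E'
from h import *
p=shot("wrist");save(p,"w6.png");go(.5374,-.0945,.0595,167.95); print(an(get_state()["tcp_pos"]))
for i in range(5):
    for r in tip_of(p,f"chip{i}_center")[:2]: print(i,round(r["confidence"],2),np.round(r["location"]),an(pix(p,*r["location"],.033)))
for i in range(5):
    for r in silhouettes(p,f"chip{i}_center")[:1]:
        v,u=np.nonzero(r["mask"]); Q=[an(pix(p,uu,vv,.033)) for uu,vv in zip(u,v)]; Q=np.array(Q); print(i,round(r["confidence"],2),Q.min(0),Q.max(0))
E
```

```text
clock: 13.3
tcp_pos: [0.5524, -0.0359, 0.1258]
orientation: [0.003, 0.108, 0.994, -0.001]
wrist_force: [1.2, -0.8, -1.3]
finger_gap: 0.022
clock: 13.5
tcp_pos: [0.5495, -0.0327, 0.1209]
orientation: [-0.001, 0.107, 0.994, 0.0]
wrist_force: [0.3, 0.6, -1.4]
finger_gap: 0.022
t 13.55 tcp [ 0.5494 -0.0325  0.1206] yaw 167.79 tilt 0.13 shift cm [-0.16 -6.31  6.11] rz -0.2 j [-0.21  0.3  -0.17  1.1   0.    0.01] F [-0.1 -0.  -1.8] gap 0.0218
(np.float64(3.1), np.float64(-1.2))
0 0.87 [398. 287.] (np.float64(69.8), np.float64(40.9))
1 0.68 [392. 263.] (np.float64(64.4), np.float64(20.7))
2 0.72 [402. 239.] (np.float64(70.4), np.float64(2.2))
3 0.66 [ 68. 231.] (np.float64(-178.9), np.float64(-5.0))
3 0.6 [404. 172.] (np.float64(69.1), np.float64(-47.3))
4 0.63 [405. 205.] (np.float64(71.2), np.float64(-23.8))
0 0.64 [58.  34.7] [82.8 49. ]
1 0.71 [57.8 11.3] [75.5 29.8]
2 0.59 [57.7 -8.8] [78.3 12.1]
3 0.88 [ 58.5 -55.3] [ 81.  -38.3]
4 0.65 [ 63.5 -31.1] [ 83.8 -11.1]
```

View pics/w6.png

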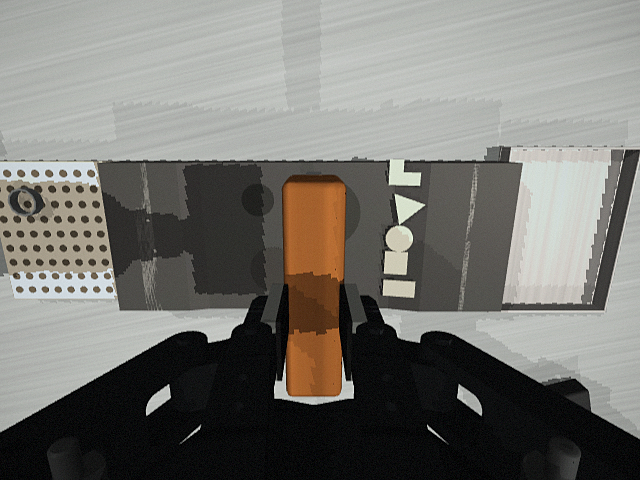

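After lifting, all five chips lie in one row with trailing edges at a≈58. The L, at (404,172), is hard against the robot-side edge, and the oblong, at (398,287), is on the other side. I will push in two passes. The first has the block shifted 24 mm toward the robot side and drifts slowly inward, taking the L, triangle, round and square. The second takes the oblong.

```bash
python3 -m inch '[[1.25,2.4,0,0,0,0,2],[1.25,2.35,0,0,0,0,2],[0,0,3,0,0,0,2],[0,0,2.5,0,0,0,2],[0,0,0.5,0,0,0,2]]';  python3 -m inch '[[0,0,0,0,0,0,2],[0,0,0,0,0,0,2],[0,0,0,0,0,0,2],[0,0,0.1,0,0,0,2],[0,0,0,0,0,0,2]]'
python3 -c "
from h import *
s=get_state(); print(an(s['tcp_pos'])); go(*tcpz(50,-24),.0596,167.95)"
```

```text
clock: 14.55
tcp_pos: [0.5334, 0.0188, 0.0595]
orientation: [-0.002, 0.107, 0.994, 0.0]
wrist_force: [-8.1, 1.1, 16.3]
finger_gap: 0.0219
clock: 15.05
tcp_pos: [0.5363, 0.018, 0.0612]
orientation: [0.0, 0.107, 0.994, -0.0]
wrist_force: [-0.5, -0.1, -2.2]
finger_gap: 0.0214
(np.float64(49.8), np.float64(-24.6))
t 15.05 tcp [0.5363 0.018  0.0612] yaw 167.73 tilt 0.05 shift cm [-0.06  0.02  0.16] rz -0.2 j [-0.12  0.32 -0.3   0.95 -0.    0.1 ] F [-0.5 -0.1 -2.2] gap 0.0214
```

The fast descent overshot and tapped at about 18 N, under the limit. I'll come down slower from now on.

```bash
python3 -m inch '[[0,0,0.1,0,0,0,2],[0,0,0,0,0,0,2]]';python3 -m inch '[[0,0,0.05,0,0,0,2],[0,0,0,0,0,0,2]]'; python3 -m inch '[[0,0,0.04,0,0,0,2],[0,0,0,0,0,0,2]]'
```

```text
clock: 15.25
tcp_pos: [0.5359, 0.0182, 0.0597]
orientation: [0.0, 0.107, 0.994, -0.0]
wrist_force: [0.1, 0.6, -1.4]
finger_gap: 0.0217
clock: 15.45
tcp_pos: [0.536, 0.0182, 0.0596]
orientation: [0.0, 0.107, 0.994, -0.0]
wrist_force: [-0.4, -0.0, 1.5]
finger_gap: 0.0217
clock: 15.65
tcp_pos: [0.5361, 0.0182, 0.0596]
orientation: [0.0, 0.107, 0.994, -0.0]
wrist_force: [-1.6, 0.1, 5.0]
finger_gap: 0.0216
```

```bash
python3 -m inch '[[-0.06,0.4,0,0,0,0,2],[-0.06,0.4,0,0,0,0,2],[-0.03,0.2,0,0,0,0,2],[0,0,0,0,0,0,2]]';python3 -m inch '[[-0.06,0.4,-0.1,0,0,0,2],[0,0,0,0,0,0,2]]'; python3 -m inch '[[-0.06,0.4,-0.1,0,0,0,2],[0,0,0,0,0,0,2]]'
python3 -c "
from h import *
s=get_state(); print(an(s['tcp_pos'])); p=shot('wrist'); save(p,'w7.png')"
```

```text
clock: 16.05
tcp_pos: [0.5402, 0.027, 0.0596]
orientation: [0.001, 0.107, 0.994, -0.001]
wrist_force: [-1.6, -2.2, 5.8]
finger_gap: 0.0219
clock: 16.25
tcp_pos: [0.5414, 0.0309, 0.0604]
orientation: [0.001, 0.107, 0.994, -0.001]
wrist_force: [-1.3, -4.8, 6.1]
finger_gap: 0.0217
clock: 16.45
tcp_pos: [0.5427, 0.0346, 0.0613]
orientation: [0.0, 0.107, 0.994, -0.001]
wrist_force: [-1.6, -5.6, 5.3]
finger_gap: 0.022
(np.float64(67.3), np.float64(-21.7))
```

View pics/w7.png

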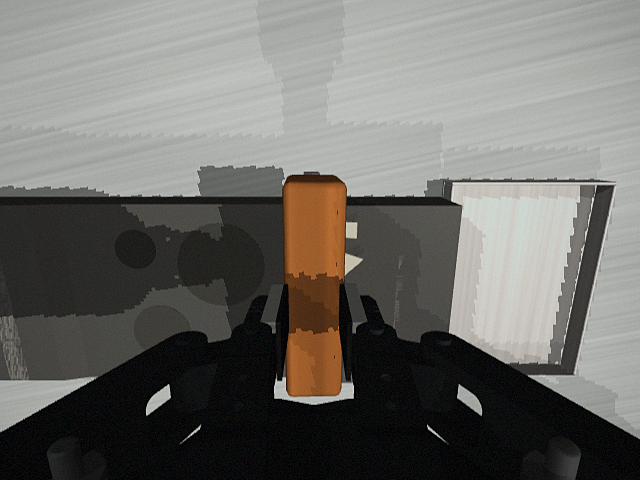

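Working: L at (350,230) and triangle at (353,263) ahead of the strip, force steady at about 7 N on the slope.

```bash
python3 -m inch '[[-0.06,0.4,-0.1,0,0,0,2],[-0.06,0.4,-0.1,0,0,0,2],[0,0,0,0,0,0,2]]'; python3 -m inch '[[-0.06,0.4,-0.1,0,0,0,2],[-0.03,0.2,-0.05,0,0,0,2],[0,0,0,0,0,0,2]]'
python3 -c "
from h import *
s=get_state(); print(an(s['tcp_pos']))"
```

```text
clock: 16.8
tcp_pos: [0.5456, 0.0421, 0.0634]
orientation: [0.0, 0.107, 0.994, -0.001]
wrist_force: [-1.4, -5.2, 6.0]
finger_gap: 0.0219
clock: 17.1
tcp_pos: [0.5476, 0.0477, 0.0648]
orientation: [0.0, 0.107, 0.994, -0.001]
wrist_force: [-2.2, -5.6, 5.7]
finger_gap: 0.0219
(np.float64(81.1), np.float64(-19.6))
```

```bash
python3 -m inch '[[-0.03,0.2,-0.04,0,0,0,2],[-0.06,0.4,0,0,0,0,2],[-0.06,0.4,0,0,0,0,2],[0,0,0,0,0,0,2]]'
python3 -c "
from h import *
s=get_state(); print(an(s['tcp_pos'])); p=shot('wrist'); save(p,'w8.png')"
```

```text
clock: 17.5
tcp_pos: [0.5517, 0.0579, 0.0655]
orientation: [0.001, 0.107, 0.994, -0.0]
wrist_force: [-1.1, -2.5, 5.7]
finger_gap: 0.0218
(np.float64(92.0), np.float64(-17.8))
```

View pics/w8.png

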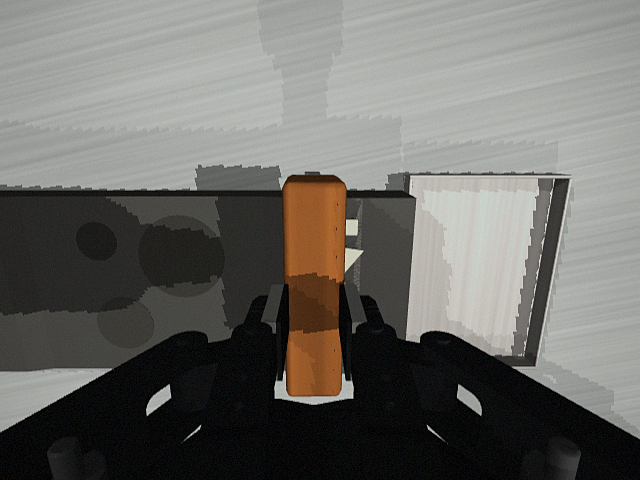

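```bash
python3 -m inch '[[-0.07,0.5,0,0,0,0,2],[-0.07,0.5,0,0,0,0,2],[-0.07,0.5,0,0,0,0,2],[-0.07,0.5,0,0,0,0,2],[-0.07,0.5,0,0,0,0,2]]'; python3 -m inch '[[-0.07,0.5,0,0,0,0,2],[-0.07,0.5,0,0,0,0,2],[-0.05,0.3,0,0,0,0,2],[0,0,0,0,0,0,2]]'
python3 -c "
from h import *
s=get_state(); print(an(s['tcp_pos'])); p=shot('wrist'); save(p,'w9.png')"
```

```text
clock: 18.05
tcp_pos: [0.5602, 0.0813, 0.0655]
orientation: [0.001, 0.107, 0.994, -0.001]
wrist_force: [-1.1, -4.2, 6.4]
finger_gap: 0.0216
clock: 18.45
tcp_pos: [0.5649, 0.094, 0.0655]
orientation: [0.001, 0.107, 0.994, -0.0]
wrist_force: [-1.4, -3.0, 6.5]
finger_gap: 0.0219
(np.float64(130.1), np.float64(-12.4))
```

View pics/w9.png

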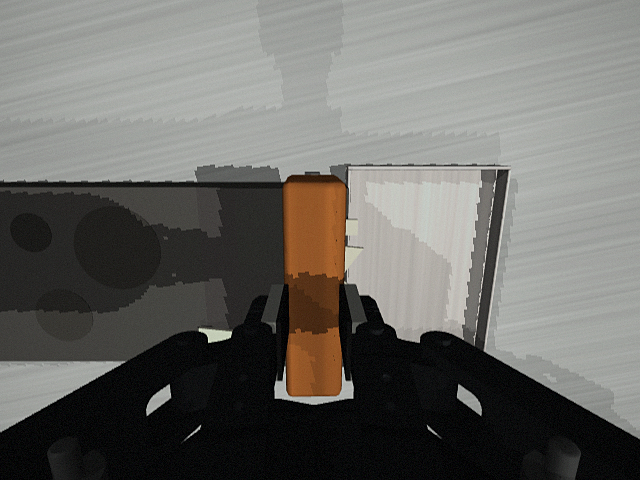

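Chips are at the lip, with the oblong left behind at (213,335) as planned. Pushing over the end.

```bash
python3 -m inch '[[-0.07,0.5,0,0,0,0,2],[-0.07,0.5,0,0,0,0,2],[-0.07,0.5,0,0,0,0,2],[-0.07,0.4,0,0,0,0,2],[0,0.3,0,0,0,0,2]]'; python3 -m inch '[[0,0.2,0,0,0,0,2],[0,0,0,0,0,0,2],[0,0,-0.3,0,0,0,2],[0,0,-1,0,0,0,2]]'
python3 -m inch '[[0,-2,-2,0,0,0,2],[0,-4,-3,0,0,0,2],[0,-4,-1,0,0,0,2],[0,0,0,0,0,0,2],[0,0,0,0,0,0,2]]'
python3 - <<'E'
from h import *
s=get_state(); print(an(s['tcp_pos'])); p=shot('wrist'); save(p,'w10.png')
for i in range(5):
    for r in tip_of(p,f"chip{i}_center")[:2]: print(i,round(r["confidence"],2),np.round(r["location"]),an(pix(p,*r["location"],.033)))
go(*tcpz(40,30),.0596,167.95)
E
```

```text
clock: 19.0
tcp_pos: [0.5724, 0.1149, 0.0654]
orientation: [0.001, 0.107, 0.994, -0.0]
wrist_force: [-0.5, -3.1, 5.3]
finger_gap: 0.0214
clock: 19.4
tcp_pos: [0.5705, 0.1173, 0.0763]
orientation: [-0.002, 0.107, 0.994, 0.0]
wrist_force: [0.5, -0.1, -1.7]
finger_gap: 0.0219
clock: 19.9
tcp_pos: [0.5509, 0.0186, 0.1382]
orientation: [0.0, 0.108, 0.994, 0.001]
wrist_force: [-0.8, 0.9, -1.9]
finger_gap: 0.0218
(np.float64(53.4), np.float64(-10.3))
1 0.61 [439. 268.] (np.float64(157.6), np.float64(22.1))
1 0.51 [476. 236.] (np.float64(185.1), np.float64(-4.9))
2 0.65 [441. 245.] (np.float64(157.6), np.float64(2.7))
3 0.69 [450. 184.] (np.float64(160.0), np.float64(-46.4))
4 0.84 [448. 216.] (np.float64(160.4), np.float64(-21.2))
t 20.2 tcp [0.5506 0.0201 0.1371] yaw 167.83 tilt 0.07 shift cm [-4.11 -1.48  7.75] rz -0.1 j [-0.11  0.29 -0.14  1.14  0.    0.1 ] F [-0.6  0.4 -2.6] gap 0.0219
```

View pics/w10.png

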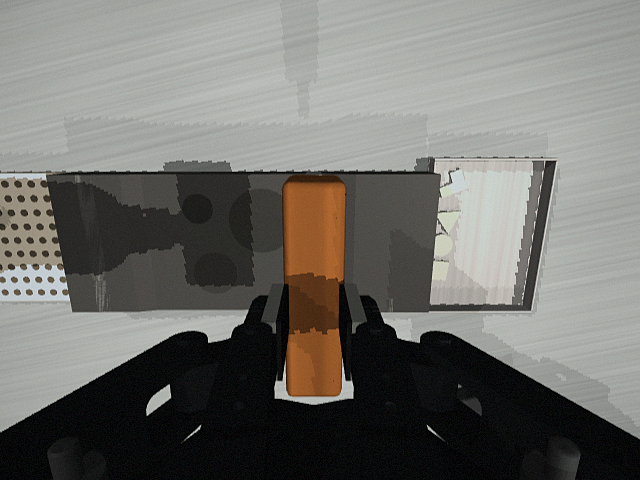

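Four chips show in the tray at (440-455,180-270). The oblong is hidden by the gripper. Checking with the other cameras.

Run:
```python
from h import *
p=shot('top'); save(p,'t3.png',(180,170,380,320),4); C=cloud(p)
for i in range(5):
    for r in silhouettes(p,f"chip{i}_center")[:2]: u,v=map(int,r["location"]); z=np.nanmedian(C[r["mask"]][:,2]); print(i,round(r["confidence"],2),(u,v),round(z,4),an(pix(p,u,v,z)))
p=shot('scene'); save(p,'s3.png',(240,190,460,330),3.6);C=cloud(p)
for i in range(5):
    for r in silhouettes(p,f"chip{i}_center")[:2]: u,v=map(int,r["location"]); z=np.nanmedian(C[r["mask"]][:,2]); print(i,round(r["confidence"],2),(u,v),round(z,4),an(pix(p,u,v,z)))
```

```text
1 0.62 (109, 280) 0.0722 (np.float64(384.5), np.float64(-170.2))
1 0.21 (336, 129) 0.0104 (np.float64(-4.2), np.float64(251.4))
0 0.64 (291, 347) 0.0107 (np.float64(-2.3), np.float64(257.3))
2 0.45 (396, 275) 0.0048 (np.float64(168.0), np.float64(24.3))
3 0.46 (402, 252) 0.005 (np.float64(172.4), np.float64(-47.0))
4 0.4 (400, 259) 0.0044 (np.float64(170.7), np.float64(-25.1))
```

View pics/t3.png

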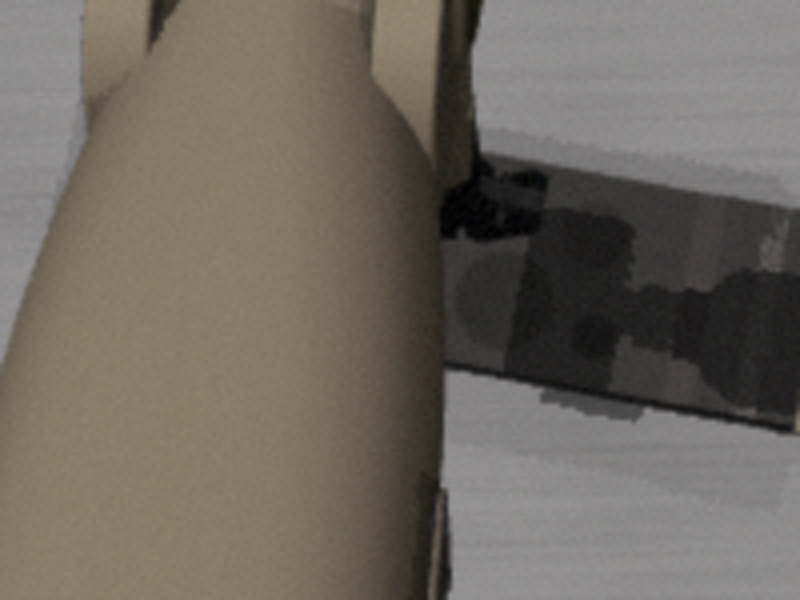

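View pics/s3.png

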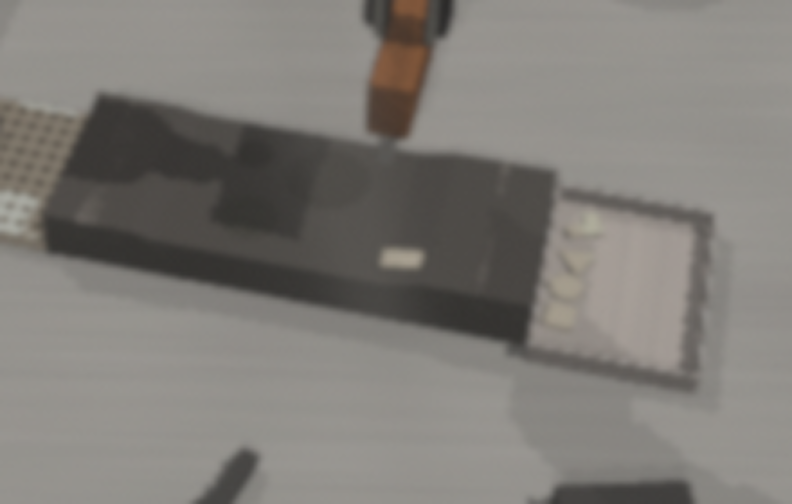

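The scene crop shows four chips flat in the tray at (560-585,225-315) and the oblong alone on the brick at (402,258).

Run:
```python
from h import *
p=shot('scene')
for r in silhouettes(p,"chip0_center"):
    print(r["confidence"],r["location"])
for uv in ((345.6,261.7),(351.7,261.7),(357.8,261.7)): print(an(pix(p,*uv,.034)))
g=p["pixels"][200:320,250:420].astype(int).sum(2)
```

```text
0.37 [402.2, 254.4]
(np.float64(58.0), np.float64(39.6))
(np.float64(70.7), np.float64(36.3))
(np.float64(83.4), np.float64(33.1))
```

```bash
python3 -m inch '[[-1.75,-0.4,0,0,0,0,2],[-1.75,-0.3,0,0,0,0,2],[0,0,2.5,0,0,0,2],[0,0,2.5,0,0,0,2],[0,0,1.5,0,0,0,2]]';  python3 -m inch '[[0,0,0,0,0,0,2],[0,0,0,0,0,0,2],[0,0,0,0,0,0,2],[0,0,0.4,0,0,0,2],[0,0,0,0,0,0,2]]'
python3 -c "
from h import *
s=get_state(); print(an(s['tcp_pos'])); go(*tcpz(46,25),.0596,167.95)"
```

```text
clock: 21.4
tcp_pos: [0.5827, 0.0047, 0.0708]
orientation: [-0.001, 0.107, 0.994, -0.0]
wrist_force: [-1.8, 0.2, -1.3]
finger_gap: 0.0214
clock: 21.9
tcp_pos: [0.5839, 0.0048, 0.0691]
orientation: [0.0, 0.107, 0.994, -0.0]
wrist_force: [0.0, -0.2, -2.4]
finger_gap: 0.0216
(np.float64(46.8), np.float64(24.8))
t 21.9 tcp [0.5839 0.0048 0.0691] yaw 167.75 tilt 0.05 shift cm [-0.02 -0.08  0.95] rz -0.2 j [-0.13  0.4  -0.16  1.01 -0.    0.08] F [ 0.  -0.2 -2.4] gap 0.0216
```

```bash
python3 -m inch '[[0,0,0.3,0,0,0,2],[0,0,0.3,0,0,0,2],[0,0,0.15,0,0,0,2],[0,0,0,0,0,0,2],[0,0,0,0,0,0,2]]';  python3 -m inch '[[0,0,0.1,0,0,0,2],[0,0,0,0,0,0,2]]'; python3 -m inch '[[0,0,0.06,0,0,0,2],[0,0,0,0,0,0,2]]'; python3 -m inch '[[0,0,0.04,0,0,0,2],[0,0,0,0,0,0,2]]'
```

```text
clock: 22.4
tcp_pos: [0.5836, 0.0048, 0.0612]
orientation: [-0.0, 0.107, 0.994, -0.0]
wrist_force: [0.1, -0.9, -1.5]
finger_gap: 0.0217
clock: 22.6
tcp_pos: [0.5836, 0.0048, 0.0602]
orientation: [-0.0, 0.107, 0.994, -0.0]
wrist_force: [0.0, 0.3, -1.3]
finger_gap: 0.0219
clock: 22.8
tcp_pos: [0.5837, 0.0047, 0.0597]
orientation: [0.0, 0.107, 0.994, -0.0]
wrist_force: [-0.1, -0.1, -0.9]
finger_gap: 0.0214
clock: 23.0
tcp_pos: [0.5838, 0.0047, 0.0597]
orientation: [0.0, 0.107, 0.994, -0.0]
wrist_force: [-0.3, -0.3, 1.9]
finger_gap: 0.0217
```

```bash
python3 -m inch '[[0,0,0.03,0,0,0,2],[0.04,0.4,0,0,0,0,2],[0.04,0.4,0,0,0,0,2],[0.04,0.5,0,0,0,0,2],[0,0,0,0,0,0,2]]';  python3 -m inch '[[0.04,0.4,-0.1,0,0,0,2],[0.04,0.4,-0.1,0,0,0,2],[0,0,0,0,0,0,2]]'; python3 -m inch '[[0.04,0.4,-0.1,0,0,0,2],[0.04,0.4,-0.1,0,0,0,2],[0,0,0,0,0,0,2]]'; python3 -c "
from h import *
s=get_state(); print(an(s['tcp_pos']))"
```

```text
clock: 23.5
tcp_pos: [0.5861, 0.0177, 0.0597]
orientation: [0.001, 0.107, 0.994, -0.001]
wrist_force: [-0.9, -3.1, 6.2]
finger_gap: 0.0215
clock: 23.8
tcp_pos: [0.5867, 0.0254, 0.0615]
orientation: [0.001, 0.107, 0.994, -0.001]
wrist_force: [-0.9, -5.9, 5.9]
finger_gap: 0.0213
clock: 24.1
tcp_pos: [0.5875, 0.0332, 0.0634]
orientation: [0.001, 0.107, 0.994, -0.001]
wrist_force: [-0.8, -4.9, 6.2]
finger_gap: 0.0215
(np.float64(75.4), np.float64(22.3))
```

```bash
python3 -m inch '[[0.04,0.4,-0.1,0,0,0,2],[0.04,0.4,-0.09,0,0,0,2],[0.04,0.4,0,0,0,0,2],[0,0,0,0,0,0,2]]'; python3 -m inch '[[0.05,0.5,0,0,0,0,2],[0.05,0.5,0,0,0,0,2],[0.05,0.5,0,0,0,0,2],[0.05,0.5,0,0,0,0,2],[0.05,0.5,0,0,0,0,2]]'
python3 - <<'E'
from h import *
s=get_state(); print(an(s['tcp_pos'])); p=shot('scene'); save(p,'s4.png',(240,190,460,330),3.6)
E
```

```text
clock: 24.5
tcp_pos: [0.5891, 0.0458, 0.0654]
orientation: [0.001, 0.107, 0.994, -0.0]
wrist_force: [-0.7, -3.1, 5.8]
finger_gap: 0.0218
clock: 25.0
tcp_pos: [0.5919, 0.0705, 0.0655]
orientation: [0.001, 0.107, 0.994, -0.0]
wrist_force: [-0.2, -4.2, 5.9]
finger_gap: 0.0212
(np.float64(112.8), np.float64(18.9))
```

View pics/s4.png

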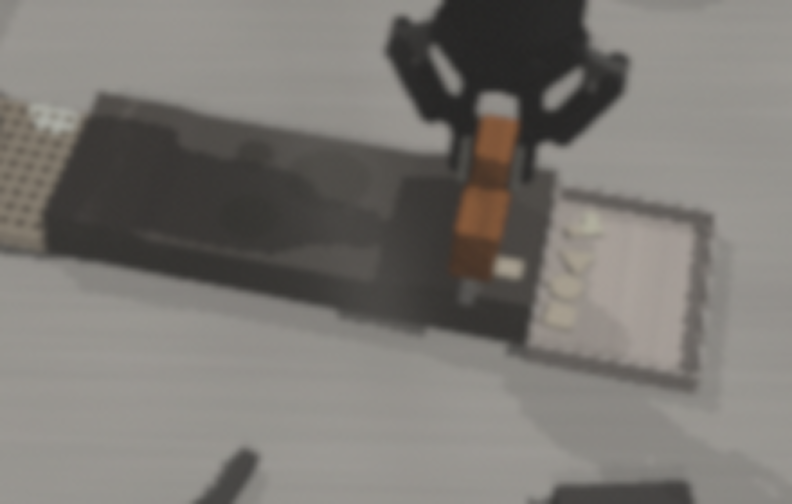

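The oblong is ahead of the strip at (508,267). Pushing it over the end.

```bash
python3 -m inch '[[0.05,0.5,0,0,0,0,2],[0.05,0.5,0,0,0,0,2],[0.05,0.5,0,0,0,0,2],[0.05,0.5,0,0,0,0,2],[0.05,0.5,0,0,0,0,2]]'; python3 -m inch '[[0.05,0.5,0,0,0,0,2],[0.05,0.5,0,0,0,0,2],[0,0.4,0,0,0,0,2],[0,0.2,0,0,0,0,2],[0,0,0,0,0,0,2]]'; python3 -c "
from h import *
s=get_state(); print(an(s['tcp_pos']))"
python3 -m inch '[[0,0,-0.3,0,0,0,2],[0,0,-1,0,0,0,2],[0,-2,-2,0,0,0,2],[0,-3,-3,0,0,0,2],[0,-4,-1,0,0,0,2]]'
python3 -m inch '[[0,-4,0,0,0,0,2],[0,-4,0,0,0,0,2],[0,-4,0,0,0,0,2],[0,-2,0,0,0,0,2],[0,0,0,0,0,0,2]]'
python3 - <<'E'
from h import *
go(.45,-.3621,.1,183.45)
p=shot('scene'); save(p,'s5.png',(240,190,460,330),3.6); C=cloud(p)
for i in range(5):
    for r in silhouettes(p,f"chip{i}_center")[:2]: u,v=map(int,r["location"]); z=np.nanmedian(C[r["mask"]][:,2]); print(i,round(r["confidence"],2),(u,v),round(z,4),an(pix(p,u,v,z)))
E
```

```text
clock: 25.55
tcp_pos: [0.5948, 0.0955, 0.0655]
orientation: [0.001, 0.107, 0.994, -0.0]
wrist_force: [0.2, -4.2, 6.8]
finger_gap: 0.0213
clock: 26.05
tcp_pos: [0.5969, 0.1118, 0.0652]
orientation: [0.0, 0.107, 0.994, -0.0]
wrist_force: [-1.2, -2.8, 5.7]
finger_gap: 0.0216
(np.float64(154.2), np.float64(15.1))
clock: 26.55
tcp_pos: [0.5788, 0.0243, 0.1408]
orientation: [0.002, 0.105, 0.994, 0.001]
wrist_force: [1.6, -0.6, -2.0]
finger_gap: 0.0214
clock: 27.05
tcp_pos: [0.5472, -0.1155, 0.138]
orientation: [-0.0, 0.109, 0.994, 0.0]
wrist_force: [1.1, 0.9, -1.7]
finger_gap: 0.0215
t 27.05 tcp [ 0.5472 -0.1155  0.138 ] yaw 167.52 tilt 0.02 shift cm [  4.16 -26.17   3.79] rz -15.9 j [-0.35  0.31 -0.12  1.15  0.   -0.13] F [ 1.1  0.9 -1.7] gap 0.0215
1 0.61 (233, 223) 0.0165 (np.float64(-225.3), np.float64(-29.9))
3 0.41 (400, 253) 0.0043 (np.float64(168.4), np.float64(-43.5))
4 0.5 (400, 258) 0.0046 (np.float64(170.3), np.float64(-27.9))
```

View pics/s5.png

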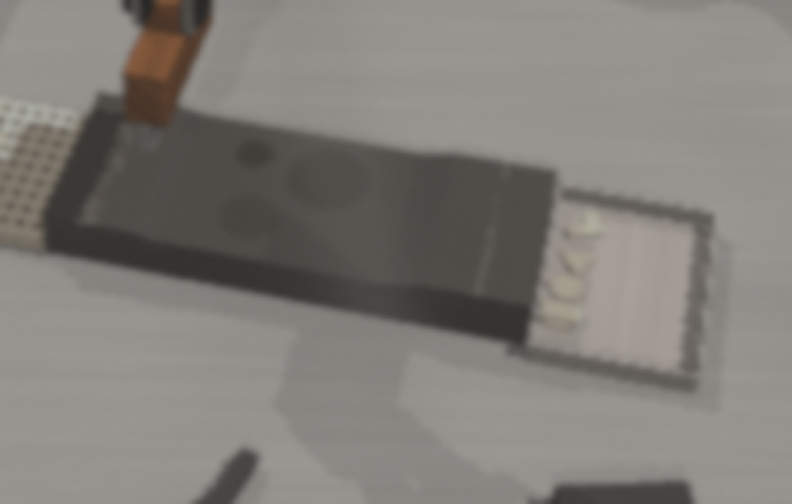

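```bash
python3 -m inch '[[0.7,-4.3,0,0,0,0,2],[0.7,-4.3,0,0,0,0,2],[0.7,-4.3,0,0,0,0,2],[0.7,-4.3,0,0,0,0,2],[0.7,-4.3,0,0,0,0,2]]'; python3 -m inch '[[0.6,-4.3,0,0,0,0,2],[0,0,0,0,0,-8,2],[0,0,0,0,0,-7.6,2],[0,0,0,0,0,0,2],[0,0,0,0,0,0,2]]'
python3 - <<'E'
from h import *
go(.4537,-.3622,.034,183.45)
p=shot('top'); save(p,'t5.png',(180,160,460,320),2.8); save(p,'t6.png',(185,180,265,260),7); C=cloud(p)
m=np.zeros((480,640),bool)
D=C[...,:2]-c0;A=D@e*1000;N=D@n*1000
q=(A>153)&(A<248)&(abs(N)<65); print("tray z pct",np.nanpercentile(C[q][:,2],[1,50,90,99,100]).round(4))
q2=(A>154)&(A<185)&(N>0)&(N<50); print(np.nanpercentile(C[q2][:,2],[50,90,99]).round(4))
E
```

```text
clock: 27.85
tcp_pos: [0.4678, -0.3164, 0.138]
orientation: [0.0, 0.106, 0.994, 0.0]
wrist_force: [0.5, -0.6, -1.6]
finger_gap: 0.0215
clock: 28.35
tcp_pos: [0.4534, -0.356, 0.1379]
orientation: [0.0, -0.028, 1.0, 0.0]
wrist_force: [-0.7, -0.1, -1.7]
finger_gap: 0.0215
t 28.35 tcp [ 0.4534 -0.356   0.1379] yaw -176.76 tilt 0.01 shift cm [ 1.000e-02 -6.200e-01  1.039e+01] rz -360.2 j [-0.8   0.34 -0.07  1.16  0.   -0.86] F [-0.7 -0.1 -1.7] gap 0.0215
tray z pct [-0.0037  0.002   0.0054  0.0084  0.0194]
[0.0031 0.007  0.011 ]
```

View pics/t5.png

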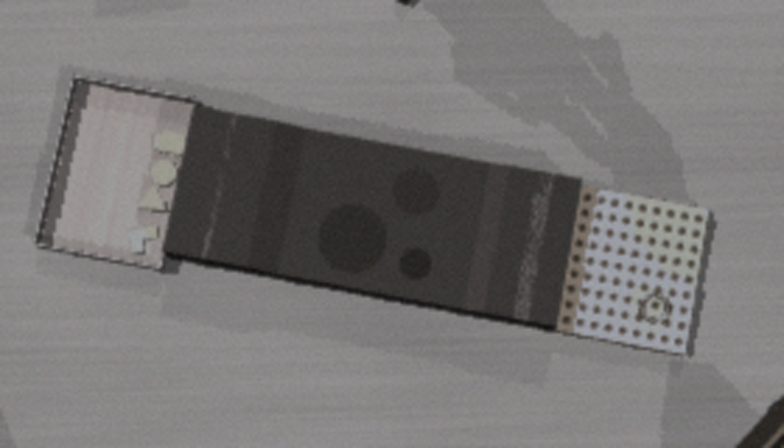

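View pics/t6.png

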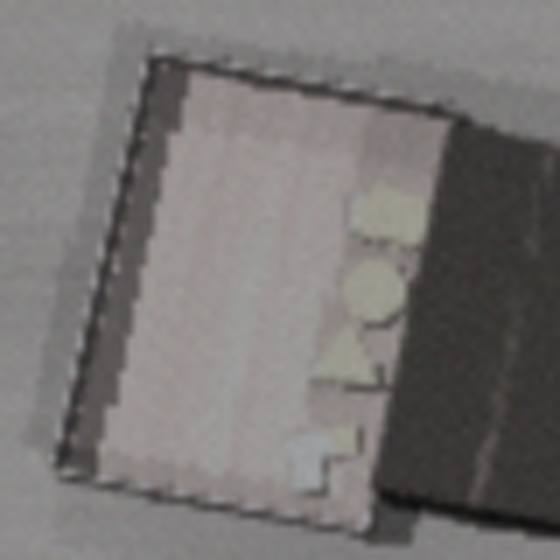

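All five chips lie low in the tray (the oblong rests on the square at (388,217) in the close crop), the brick is clear, and the band is in place. Now I set the block down at its old spot.

```bash
python3 -m inch '[[0,-0.6,2.5,0,0,0,2],[0,0,3,0,0,0,2],[0,0,2.5,0,0,0,2],[0,0,1,0,0,0,2],[0,0,0,0,0,0,2]]'; python3 -m inch '[[0,0,0,0,0,0,2],[0,0,0,0,0,0,2],[0,0,0,0,0,0,2]]'; python3 -m inch '[[0,0,0.4,0,0,0,2],[0,0,0.4,0,0,0,2],[0,0,0.2,0,0,0,2],[0,0,0,0,0,0,2],[0,0,0,0,0,0,2]]'
```

```text
clock: 28.9
tcp_pos: [0.4526, -0.3613, 0.0465]
orientation: [-0.001, -0.029, 1.0, 0.001]
wrist_force: [-0.7, 0.4, -1.7]
finger_gap: 0.0216
clock: 29.2
tcp_pos: [0.4541, -0.3635, 0.0494]
orientation: [0.001, -0.029, 1.0, -0.001]
wrist_force: [-0.1, 0.6, -1.4]
finger_gap: 0.0216
clock: 29.7
tcp_pos: [0.4532, -0.3626, 0.0377]
orientation: [-0.0, -0.029, 1.0, 0.0]
wrist_force: [-0.1, 0.9, -2.4]
finger_gap: 0.022
```

```bash
python3 -m inch '[[0,0,0.3,0,0,0,2],[0,0,0.3,0,0,0,2],[0,0,0.15,0,0,0,2],[0,0,0,0,0,0,2],[0,0,0,0,0,0,2]]'; python3 -m inch '[[0,0,0.1,0,0,0,2],[0,0,0,0,0,0,2],[0,0,0,0,0,0,2]]'; python3 -m inch '[[0,0,0.06,0,0,0,2],[0,0,0,0,0,0,2],[0,0,0,0,0,0,2]]';python3 -m inch '[[0,0,0.04,0,0,0,2],[0,0,0,0,0,0,2]]'
```

```text
clock: 30.2
tcp_pos: [0.4532, -0.3627, 0.0303]
orientation: [-0.0, -0.029, 1.0, 0.0]
wrist_force: [-0.4, 0.0, -1.9]
finger_gap: 0.0217
clock: 30.5
tcp_pos: [0.4533, -0.3627, 0.0294]
orientation: [0.0, -0.029, 1.0, -0.0]
wrist_force: [0.3, 0.0, -2.2]
finger_gap: 0.0216
clock: 30.8
tcp_pos: [0.4533, -0.3627, 0.0288]
orientation: [0.0, -0.029, 1.0, -0.0]
wrist_force: [-0.4, 0.2, -1.0]
finger_gap: 0.0212
clock: 31.0
tcp_pos: [0.4533, -0.3629, 0.0287]
orientation: [0.0, -0.029, 1.0, -0.0]
wrist_force: [-1.5, 0.9, 0.7]
finger_gap: 0.0212
```

```bash
python3 -m inch '[[0,0,0.02,0,0,0,2],[0,0,0,0,0,0,2.6],[0,0,0,0,0,0,3.2],[0,0,0,0,0,0,4.2],[0,0,0,0,0,0,5.2]]'; python3 -m inch '[[0,0,0,0,0,0,5.2],[0,0,0,0,0,0,5.2],[0,0,-1,0,0,0,5.2],[0,0,-2,0,0,0,5.2],[0,0,-4,0,0,0,5.2]]'; python3 -m inch '[[0,0,-4,0,0,0,5.2],[0,0,-4,0,0,0,5.2],[0,0,-2,0,0,0,5.2],[0,0,0,0,0,0,5.2],[0,0,0,0,0,0,5.2]]'
python3 - <<'E'
from h import *
p=shot('wrist'); save(p,'w20.png');C=cloud(p)
for r in silhouettes(p,"block_center")[:3]:
    P=C[r["mask"]]; P=P[(P[:,2]>.052)&(P[:,2]<.068)]
    if len(P)<300: continue
    A=np.c_[P[:,:2]-P[:,:2].mean(0),np.ones(len(P))]; k=np.linalg.lstsq(A,P[:,2],rcond=None)[0]
    print(r["location"],len(P),P.mean(0).round(4),"slope",k[:2].round(3),cv2.minAreaRect((P[:,:2]*1000).astype(np.float32)))
p=shot('scene'); save(p,'s20.png'); go(.45,-.36,.2)
E
```

```text
clock: 31.5
tcp_pos: [0.4534, -0.3628, 0.0282]
orientation: [0.0, -0.029, 1.0, -0.0]
wrist_force: [0.4, -0.7, 0.3]
finger_gap: 0.0521
clock: 32.0
tcp_pos: [0.4516, -0.361, 0.0967]
orientation: [-0.002, -0.029, 1.0, 0.002]
wrist_force: [1.7, 0.4, 0.9]
finger_gap: 0.0522
clock: 32.5
tcp_pos: [0.4534, -0.3628, 0.1986]
orientation: [0.0, -0.029, 1.0, -0.0]
wrist_force: [-0.1, 0.4, -0.7]
finger_gap: 0.0521
[315.8, 215.3] 3174 [ 0.4501 -0.3626  0.0595] slope [ 0.003 -0.001] ((452.3912048339844, -362.42828369140625), (98.7970962524414, 25.964492797851562), 2.914524793624878)
[155.9, 143.7] 816 [ 0.3874 -0.4775  0.0603] slope [-0.04   0.035] ((389.96197509765625, -475.6279602050781), (141.1844482421875, 30.253984451293945), 34.554786682128906)
t 32.65 tcp [ 0.4525 -0.3619  0.1965] yaw -176.66 tilt 0.18 shift cm [ 0.24  0.2  -0.35] rz None j [-0.81  0.33  0.05  1.3  -0.   -0.87] F [-0.8 -0.6  0. ] gap 0.0516
```

View pics/w20.png

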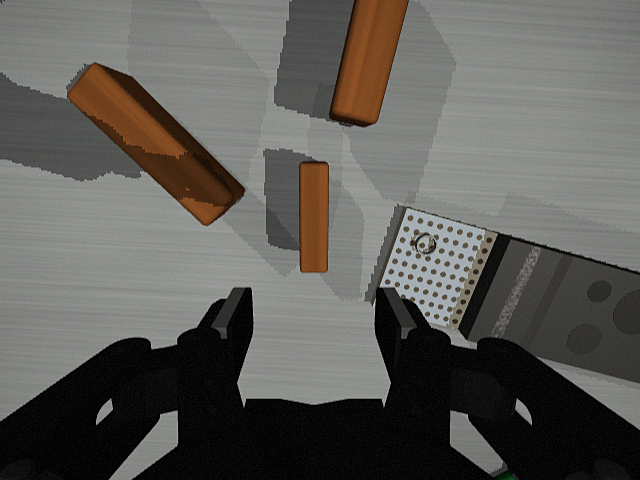

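View pics/s20.png

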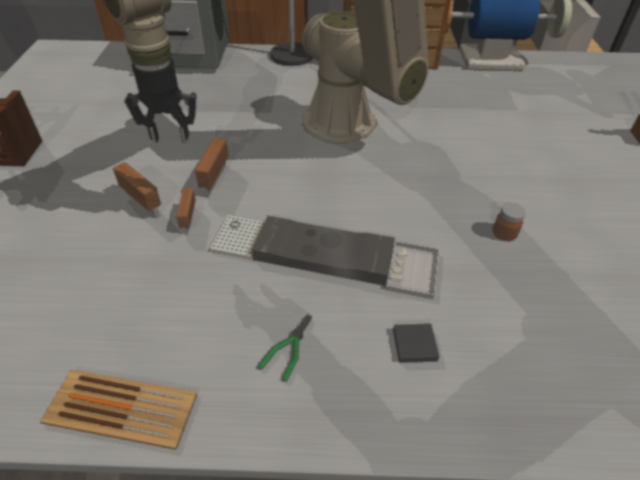

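The wrist view shows the block upright and released at (314,217), its top at 59.5 mm and its slope under 0.005 rad. The scene view shows the chips in the tray at (400,262), with the jar, pliers, bench block and band unmoved. Handing in.

```bash
python3 -c "
from h import *
print(workorder.hand_in())"
```

```text
the job is handed in; nothing more can be done
None
```

I wiped all five offcuts into the scrap tray, stood the smallest scraper block upright at its old spot, released it, and handed the job in at about 33 s. The hand-in gave no verdict.

- **Wiping:** On the first wipe the L-shaped piece started to slip round the robot-side end of the strip. I lifted, looked, and finished in two passes. The first took the L, triangle, round and square; the second took the oblong. The force on the brick was about 7 to 9 N while wiping. One descent came down too fast and tapped the brick at about 18 N, still under the 30 N limit.
- **Tray:** The top and scene pictures show all five offcuts low in the tray, with tray depth readings mostly under 9 mm. The oblong is resting on the square piece. Near the end the networks did not recognise every offcut, so that count of five is from looking at the pictures.
- **Block and bystanders:** The block's top is level to under 0.005 rad at 59.5 mm, and the robot is clear of everything. The ring band, jar, pliers and bench block look unmoved; I judged that by eye and did not measure them again.

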